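# Pack the last globe lamp into its deep carton

## Robot

A 6-joint arm with a two-finger parallel gripper is mounted at the origin on the work surface. World frame = base frame: x ahead of the robot, y to its left, z up, the work surface at z = 0. Lengths are in m, angles in degrees, forces in N, time in s.
With the tool pointing down it reaches from about 0.375 to 0.9 m from the base axis. Payload 3.1 kg.
Tool frame: the origin (TCP) lies at the very end of the fingers, on their centre line; the grasp point (between the pads) lies 19 mm behind it (bot.hold_point_z is the z of the grasp point in the tool frame, in m); z points along the fingers, y is the line along which they close (so a half turn about z gives the same grasp; the last joint's range is limited). The gripper opens to 87 mm and grips with 3 to 60 N. Pads are 19 mm wide; open, the fingers measure 117 mm over their backs; the gripper's body (75 mm by 190 mm) begins 51 mm behind the grasp point.
Start: joints at [-82.878, 30.224, 82.088, -0, 67.689, -10.227], TCP at [0.186, -0.597, 0.223] pointing down, gripper open.
Joint ranges: [-176.69, 176.69], [-43.24, 126.21], [12.49, 139.97], [-82, 262], [0, 151.66], [-163.58, 163.58]. Speed limits (degrees/s): [159.86, 159.86, 180, 180, 180, 180].

## Interface

Orientations are given as a 3x3 rotation matrix whose columns are the frame's x, y, z axes.
In Python, from rig import bot, capture, camera_model gives the robot as it stands.
- The arm moves only by the tool apply_moves, never from a script. Its argument "plan" is text: rows parted by semicolons, each of 6 numbers parted by spaces: the shift along the tool's x, y, z in units of 0.05 m (1.0 is 0.05 m), then the turn, a rotation vector about the tool's x, y, z in units of 360 degrees (1.0 is 360 degrees). In form: dx dy dz ax ay az; .... A call has 1 to 10 rows; each row shifts and turns the commanded pose from where the row before left it, along the tool's axes as they then stand; what a row does not reach is not made up. A row lasts 1/12 s, in which the tool goes at most 41.7 mm and 7.16 degrees, less where a joint would pass 70% of its speed; a pose out of reach is approached as far as the arm can. A call with a number of a shift or a turn outside -1 to 1 is refused whole. A call with a gripper value outside its range is refused whole. "gripper" is the gripper command: -1 is shut, 1 is fully open, values between are in proportion, set as the call begins (left out, the last holds). The fingers move at their own pace and stop on an object; the grip force is fixed at half the most. Time passes only in rows, so rows that do not move let the fingers close. It gives the time, the measured TCP pose, the force, the opening and the grip force at its end, in the units of the state.
- bot.read_state(): the state, without advancing time (a new reading comes with each control period).
- capture(name): name is "scene" or "top"; returns the picture (420x560x3 uint8, red, green, blue); there is no depth.
- camera_model(name): a dict with "vertical_fov" (degrees; the focal length in pixels is half the picture's height over the tangent of half this angle, whatever the lens; pixels are square), "cx", "cy" (the principal point, pixels), "dist" ([k1, k2, p1, p2, k3] as OpenCV has them; the pictures are not rectified), "position" and "rotation" of the camera in the world. Camera axes: x right, y down, z forward; pixel columns grow to the right and rows downward; lengths in m; the calibration is good to about 2 mm. A picture is of the moment at which its call begins. camera_model takes no time and is no camera call.
- bot.hand_in(): hands the job in; it is judged then, once.
The state is a dict: "time_s": time; "joint_positions": joint angles; "qvel": joint speeds; "tau": joint torques, N m; "position": TCP position; "tcp_rot": TCP orientation; "force": force on the tool from outside, world axes, zero at the start; "moment": the same for the moment, N m; "opening": opening from 0.0 (shut) to 1.0 (fully open); "grasp_force": force on a finger pad.
Only numpy, scipy, OpenCV 4.12 (cv2) and the standard library are available. Lean on these libraries where they do the work, as an engineer would, in place of code of your own. Each camera call takes 0.05 s, during which the arm holds its last target. There are 200 camera calls.

## Task

Take the large globe lamp out of the shallow tray and pack it into the one empty compartment of the deep partitioned carton: lower it gently all the way down, never letting it drop or pressing hard on it, so that it sits in the round seat at the bottom, upright with its metal cap up. Leave the smaller pear-shaped lamp in the tray, and leave the lamps already packed and the other things on the bench where they are.

Things in the scene. Friction and masses are not known exactly. Their poses are not given: they have to be found in the camera images.
- globe_mid (a point): the lamp to pack: a large globe LED lamp, 95 mm opal white glass ball that narrows through a short neck to an aluminium screw cap; 139 mm tall overall, about 0.1 kg, thin glass. It stands cap up in one of the two seats of the tray. This point lies on its axis half-way up, 69.5 mm above the underside of the ball. Local z points from the ball to the cap; it is round about z
- globe_cap (a point): the middle of the globe lamp's metal screw cap, on its axis, 122 mm above the underside of the ball. Hold the lamp here: cap 26.6 mm in diameter, 24 mm tall (12 mm above and below this point), then a 5 mm contact stud on top. Below the cap the neck widens: 31 mm across at 18 mm below this point, 36 mm at 24 mm, 58 mm at 36 mm
- empty_seat (a point): the seat in the carton's one empty compartment (121 mm square): centre of a 40 mm round hole in the cardboard board that forms its floor, level with the board's top, 14 mm above the bench. A globe lamp sitting in the hole has the underside of its ball 4.4 mm below this point and the middle of its cap 117.6 mm above it
- carton_rim (a point): the centre of the open top of the fixed cardboard carton, level with the upper edge of its outer walls, 158 mm above the bench. Compartment centres lie at +-62.5 mm in x and y from here, along the walls. Three compartments hold globe lamps like the one to pack, their tops 149 mm above the bench
- tray: the shallow cardboard tray, fixed, 270 mm along its x, 150 mm along y, walls 32 mm high; origin at the centre of its underside, on the bench. Two round 40 mm seat holes at x = +65 and -65 mm in a board whose top is 14 mm up: one holds the globe lamp, the other the pear lamp (either way round)
- pear_mid (a point): a bystander: smaller pear-shaped LED lamp, 60 mm bulb, 112 mm tall, same metal cap, standing cap up in the tray's other seat; this point is half-way up its axis. Stays there
- packed0_mid (a point): a globe lamp already packed in the carton, standing cap up; the point half-way up its axis, 79 mm above the bench
- packed1_mid (a point): another packed globe lamp, same point
- packed2_mid (a point): another packed globe lamp, same point
- screwbox_mid (a point): a bystander: closed cardboard box of screws, 110 x 150 x 62 mm, its centre
- tape_mid (a point): a bystander: roll of brown packing tape lying flat, 110 mm across, 48 mm high, its centre
- globe: the whole globe lamp to pack; origin at the underside of its ball, z towards the cap
- carton: the whole carton, fixed; origin at the centre of its underside, on the bench. 256 mm square outside, 158 mm high, 5 mm walls, divided by a cross of cardboard 4 mm thick and 105 mm high into 2 x 2 compartments. The four top flaps hang down outside and stand out up to 40 mm. x and y are parallel to the walls
Mind the look-alikes: they are no part of the job. Leave any pink, red or yellow look-alike of the globe alone.

How it is judged:
By the outcome, as a careful person would: the job done as asked, in the order asked, and still so for the second after the job is handed in, with the robot touching nothing.
It also fails if it takes over 42 s, if anything falls off the work surface, if the arm or the gripper's body presses on something with over 40 N, if the wrist force passes 120 N, or if a joint passes its speed limit or range.

## Working session

There is one attempt and no reset: what is moved stays moved. The work goes in short steps, Python scripts to look and compute and a tool call to move; the robot and the scene stay as the last step left them, time stands still between calls to the robot, and variables do not carry over. Pictures are saved under pics/ and viewed, at most 10 in all, crops included, and the job is handed in when it is done.

Besides the shell and the picture viewer there is one more tool, called after ">>>" by a JSON object that holds its "api" and its "payload". apply_moves: Moves the arm, as the interface text tells. Its arguments: {"type":"object","properties":{"plan":{"type":"string"},"gripper":{"type":"number"}},"required":["plan"]}

```bash
mkdir -p pics; cat > h.py <<'E'
import numpy as np, cv2
from rig import bot, capture, camera_model
def ray(name,u,v):
    m=camera_model(name); f=210/np.tan(np.radians(m["vertical_fov"])/2)
    K=np.array([[f,0,m["cx"]],[0,f,m["cy"]],[0,0,1]])
    p=cv2.undistortPoints(np.array([[[u,v]]],float),K,np.array(m["dist"],float))[0,0]
    R=np.array(m["rotation"]); return np.array(m["position"]), R@np.array([p[0],p[1],1])
def onz(name,u,v,z):
    o,d=ray(name,u,v); return o+d*(z-o[2])/d[2]
def proj(name,P):
    m=camera_model(name); f=210/np.tan(np.radians(m["vertical_fov"])/2)
    K=np.array([[f,0,m["cx"]],[0,f,m["cy"]],[0,0,1]]); R=np.array(m["rotation"]).T
    return cv2.projectPoints(np.array(P,float).reshape(-1,1,3),cv2.Rodrigues(R)[0],-R@np.array(m["position"]),K,np.array(m["dist"],float))[0][:,0]
def tri(a,b):
    (o1,d1),(o2,d2)=ray(*a),ray(*b); d1/=np.linalg.norm(d1); d2/=np.linalg.norm(d2)
    s=np.linalg.lstsq(np.c_[d1,-d2],o2-o1,rcond=None)[0]
    p,q=o1+s[0]*d1,o2+s[1]*d2; return (p+q)/2,np.linalg.norm(p-q)
E
python3 - <<'E'
from h import *
for n in("scene","top"):
    cv2.imwrite(f"pics/{n}0.png",capture(n)[:,:,::-1]); m=camera_model(n); print(n,m)
print(bot.read_state(),bot.hold_point_z)
E
```

```text
scene {'vertical_fov': 53.9930700515798, 'cx': 283.5734155972057, 'cy': 208.5512946420236, 'dist': array([-0.09789864,  0.        ,  0.        ,  0.        ,  0.        ]), 'position': array([1.35906621, 0.21819221, 0.91068993]), 'rotation': array([[-0.31064121,  0.62616305, -0.71513766],
       [ 0.95051841,  0.20787644, -0.23087254],
       [ 0.00409641, -0.75147004, -0.6597545 ]])}
top {'vertical_fov': 47.32767998186175, 'cx': 279.9483411727873, 'cy': 211.66649450976135, 'dist': array([-0.05109909,  0.        ,  0.        ,  0.        ,  0.        ]), 'position': array([ 0.43782423, -0.07049984,  1.22420538]), 'rotation': array([[-0.01882603, -0.99711052,  0.07359479],
       [-0.99970612,  0.01764839, -0.01661938],
       [ 0.01527253, -0.07388604, -0.99714974]])}
{'time_s': 0.1, 'joint_positions': array([-8.28785987e+01,  3.02739587e+01,  8.21479401e+01,  3.69425160e-05,
        6.76898263e+01, -1.02277632e+01]), 'qvel': array([-0.01317952, -0.0876594 , -0.19945171,  0.0732836 ,  0.04760566,
        0.09316458]), 'tau': array([-6.19305756e-04, -4.40988028e+01, -1.77148694e+01,  6.34294865e-02,
        5.34098712e-02, -4.81111965e-05]), 'position': array([ 0.18631274, -0.59590237,  0.2216722 ]), 'tcp_rot': array([[ 9.54505391e-01,  2.98193563e-01, -2.41149875e-04],
       [ 2.98193458e-01, -9.54503492e-01,  1.93500007e-03],
       [ 3.46826168e-04, -1.91887732e-03, -9.99998099e-01]]), 'force': array([ 0.21608584, -0.04987367, -0.10180704]), 'moment': array([0.01334287, 0.00206722, 0.04296225]), 'grasp_force': 0.0, 'opening': 1.0020599767605487} -0.0187
```

View pics/scene0.png

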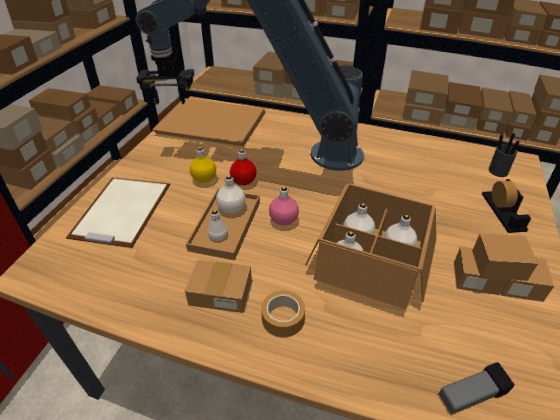

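View pics/top0.png

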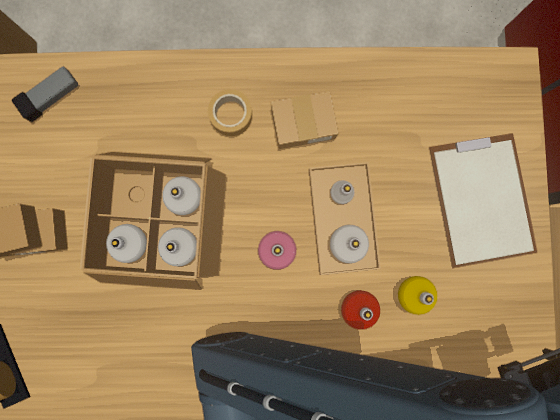

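The white lamps in the tray are the large one at top (350,243) and the smaller pear at (342,190). Pink (277,250), red (361,310) and yellow (418,295) are look-alikes. The target is the large white one in the tray. The empty seat hole is at top (137,194). I'll confirm this in a crop.

```bash
python3 - <<'E'
from h import *
t=cv2.imread("pics/top0.png"); s=cv2.imread("pics/scene0.png")
a=cv2.resize(t[150:280,300:400],None,fx=4,fy=4,interpolation=cv2.INTER_CUBIC)[:,:,:]
b=cv2.resize(s[165:255,185:275],None,fx=4,fy=4,interpolation=cv2.INTER_CUBIC)
c=np.zeros((520,780,3),np.uint8); c[:, :400]=a; c[:360,410:770]=b; cv2.imwrite("pics/crop1.png",c)
# hole: 
h=t[180:208,122:152].astype(int).sum(2); print(h[::3,::3])
print("hole",onz("top",137,194,.014))
print("carton corners", [onz("top",u,v,.158).round(4) for u,v in((94,157),(212,159),(202,289),(83,276))])
E
```

```text
[[433 435 433 441 429 447 441 440 439 445]
 [432 432 434 434 434 437 446 439 431 449]
 [438 434 436 444 329 312 440 442 443 445]
 [429 437 437 229 447 444 440 395 437 448]
 [438 442 383 432 438 437 442 445 445 447]
 [439 433 315 446 445 438 448 449 443 453]
 [435 438 432 429 440 442 449 414 448 443]
 [433 440 438 419 419 372 406 445 445 444]
 [440 430 450 439 446 440 440 445 445 443]
 [432 434 441 444 438 445 441 450 451 446]]
hole [0.57855335 0.27152562 0.014     ]
carton corners [array([0.6476, 0.3289, 0.158 ]), array([0.6379, 0.0623, 0.158 ]), array([0.3486, 0.0868, 0.158 ]), array([0.3813, 0.351 , 0.158 ])]
```

View pics/crop1.png

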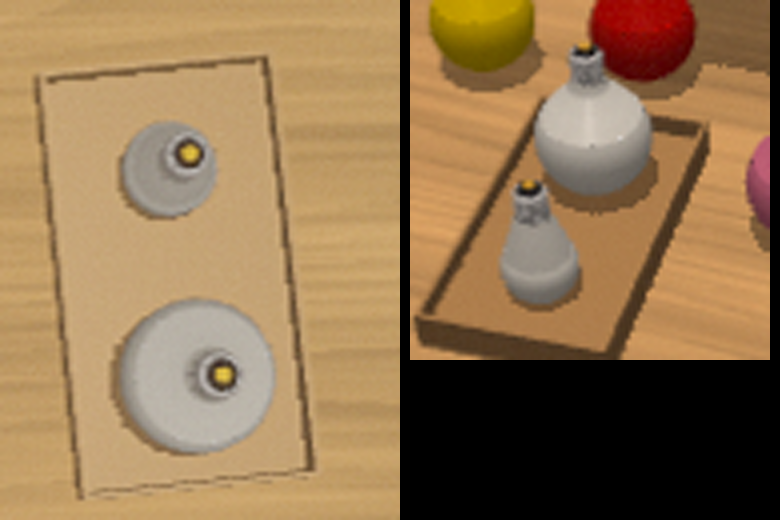

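The crop shows the large white globe at top (350,244) with its gold stud at (355,243). The smaller pear sits in the other seat. The large white globe is the one to pack.

```bash
cat > gold.py <<'E'
from h import *
def studs(t,area=(1,60)):
    hsv=cv2.cvtColor(t,cv2.COLOR_BGR2HSV); m=cv2.inRange(hsv,(18,140,120),(32,255,255))
    n,_,st,c=cv2.connectedComponentsWithStats(m)
    return [(c[i].round(2),st[i,4]) for i in range(1,n) if area[0]<=st[i,4]<=area[1]]
E
python3 - <<'E'
from gold import *
for n in("scene","top"):
    t=cv2.imread(f"pics/{n}0.png")
    for c,a in studs(t,(3,60)): print(n,c,a,onz(n,*c,.1465).round(4))
t=cv2.imread("pics/top0.png")
# hole ring
g=t[178:212,120:156].astype(int).sum(2); ys,xs=np.nonzero(g<400); 
print(len(xs)); pts=np.c_[xs+120,ys+178].astype(np.float32); d=np.hypot(pts[:,0]-137,pts[:,1]-194); pts=pts[d<12]
e=cv2.fitEllipse(pts); print(e,onz("top",*e[0],.014))
# ball in top: low saturation blob
hsv=cv2.cvtColor(t,cv2.COLOR_BGR2HSV); m=cv2.inRange(hsv,(0,0,100),(180,45,255))
cs,_=cv2.findContours(m,cv2.RETR_EXTERNAL,cv2.CHAIN_APPROX_NONE)
for c in cs:
    if 300<cv2.contourArea(c)<2500: e=cv2.fitEllipse(c); print("ball",np.round(e[0],1),np.round(e[1],1),onz("top",*e[0],.057).round(4))
E
```

```text
scene [199.5 147.5] 4 [ 0.3217 -0.4183  0.1465]
scene [241.2 149.6] 5 [ 0.2898 -0.2781  0.1465]
scene [228.   175.75] 4 [ 0.4386 -0.2603  0.1465]
scene [192.67 178.  ] 3 [ 0.4833 -0.3595  0.1465]
scene [283.8 187.4] 5 [ 0.4395 -0.0783  0.1465]
scene [362.83 203.83] 6 [0.4398 0.1596 0.1465]
scene [214.  210.5] 6 [ 0.6    -0.2315  0.1465]
scene [406.  215.5] 6 [0.4511 0.2836 0.1465]
scene [350.17 232.17] 6 [0.5653 0.1476 0.1465]
top [251. 114.] 3 [ 0.7431 -0.0263  0.1465]
top [248.67 120.  ] 3 [ 0.7291 -0.0208  0.1465]
top [347.18 187.82] 17 [ 0.569  -0.2422  0.1465]
top [174.35 191.  ] 17 [0.5684 0.1494 0.1465]
top [114.07 242.6 ] 15 [0.4543 0.2856 0.1465]
top [355.5  243.29] 14 [ 0.4429 -0.2573  0.1465]
top [169.6 246.4] 15 [0.4437 0.1604 0.1465]
top [277.22 250.06] 18 [ 0.4312 -0.0807  0.1465]
top [428.94 298.78] 18 [ 0.3148 -0.4201  0.1465]
top [367.53 314.87] 15 [ 0.2826 -0.2799  0.1465]
top [427.   342.33] 3 [ 0.2181 -0.4124  0.1465]
top [  0.91 396.09] 11 [0.116  0.5416 0.1465]
186
((136.29376220703125, 193.758056640625), (14.951482772827148, 15.940169334411621), 56.5457649230957) [0.57920442 0.27333051 0.014     ]
ball [177.1 246.5] [37.4 37.8] [0.4435 0.1613 0.057 ]
ball [349.2 243.6] [37.1 37.3] [ 0.4429 -0.2573  0.057 ]
ball [126. 243.] [37.7 39.1] [0.4542 0.2859 0.057 ]
ball [341.9 191.8] [22.  22.3] [ 0.5703 -0.2432  0.057 ]
ball [181.3 195.3] [36.7 37.6] [0.5683 0.1507 0.057 ]
ball [49.2 87.1] [20.2 57.4] [0.848  0.4839 0.057 ]
```

>>> {"api": "apply_moves", "payload": {"plan": "0.3 -0.2 0 0 0 0;0.5 -0.36 0 0 0 0;0.55 -0.4 0 0 0 0;0.6 -0.42 0 0 0 0;0.6 -0.42 0 0 0 0;0.6 -0.43 0 0 0 0;0.6 -0.43 0 0 0 0;0.6 -0.43 0 0 0 0;0.6 -0.43 0 0 0 0;0.6 -0.43 0 0 0 0", "gripper": 1}}

```text
time_s: 0.93
position: [0.3929, -0.3235, 0.2223]
tcp_rot: [[0.955, 0.298, -0.0], [0.298, -0.955, 0.001], [-0.0, -0.001, -1.0]]
force: [-0.1, 0.2, -0.6]
opening: 1.0
grasp_force: 0.0
```

>>> {"api": "apply_moves", "payload": {"plan": "0.55 -0.4 0 0 0 0;0.5 -0.36 0 0 0 0;0.3 -0.2 0 0 0 0;0.1 -0.06 0 0 0 0;0 0 0 0 0 0;0 0 0 0 0 0"}}

```text
time_s: 1.43
position: [0.4461, -0.2554, 0.2224]
tcp_rot: [[0.954, 0.299, -0.001], [0.299, -0.954, -0.0], [-0.001, 0.0, -1.0]]
force: [0.4, 0.6, 0.6]
opening: 1.004
grasp_force: 0.0
```

```bash
cat > go.py <<'E'
from h import *
import sys
def need(P):
    s=bot.read_state(); R=s["tcp_rot"]; print(s["time_s"],s["position"].round(4),"units",((R.T@(np.array(P)-s["position"]))/.05).round(3),"q",s["joint_positions"].round(0),"R",R.round(3).tolist(),"F",s["force"].round(1),s["opening"],s["grasp_force"])
need([float(x) for x in sys.argv[1:4]])
E
python3 go.py .4425 -.2575 .119
python3 - <<'E'
from h import *
o=np.zeros((420,700,3),np.uint8)
t=cv2.resize(capture("top")[170:310,280:420],None,fx=3,fy=3,interpolation=cv2.INTER_CUBIC)
s=cv2.resize(capture("scene")[120:240,180:280],None,fx=3,fy=3,interpolation=cv2.INTER_CUBIC)
o[:420,:420]=t;o=np.pad(o,((0,0),(0,30),(0,0)));o[:360,425:725]=s
cv2.imwrite("pics/c2.png",o[:,:,::-1])
E
```

```text
1.4333 [ 0.4461 -0.2554  0.2224] units [-0.079  0.018  2.067] q [-42.  22.  98.  -0.  60.  30.] R [[0.954, 0.299, -0.001], [0.299, -0.954, -0.0], [-0.001, 0.0, -1.0]] F [0.4 0.6 0.6] 1.0044712908922724 0.0
```

View pics/c2.png

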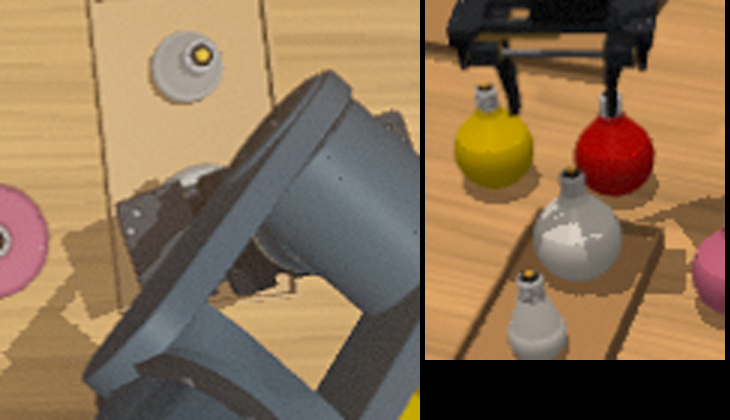

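The picture shows the fingers straddling the globe in the scene view, at crop x 515 and 612 with the cap at 572. The pear and the look-alikes are clear, so I'm descending.

>>> {"api": "apply_moves", "payload": {"plan": "-0.04 0.01 0.2 0 0 0;-0.04 0.01 0.3 0 0 0;0 0 0.4 0 0 0;0 0 0.4 0 0 0;0 0 0.3 0 0 0;0 0 0.2 0 0 0;0 0 0.15 0 0 0;0 0 0.1 0 0 0;0 0 0 0 0 0;0 0 0 0 0 0"}}

```text
time_s: 2.37
position: [0.443, -0.2576, 0.1203]
tcp_rot: [[0.955, 0.298, 0.0], [0.298, -0.955, -0.0], [0.0, 0.001, -1.0]]
force: [0.2, 0.2, -0.4]
opening: 1.005
grasp_force: 0.0
```

```bash
python3 go.py .4425 -.2575 .119
python3 - <<'E'
from h import *
s=cv2.resize(capture("scene")[140:240,180:290],None,fx=6,fy=6,interpolation=cv2.INTER_CUBIC)
cv2.imwrite("pics/c3.png",s[:,:,::-1])
E
```

```text
2.3667 [ 0.443  -0.2576  0.1203] units [-0.009 -0.004  0.027] q [-43.  31. 104.  -0.  46.  30.] R [[0.955, 0.298, 0.0], [0.298, -0.955, -0.0], [0.0, 0.001, -1.0]] F [ 0.2  0.2 -0.4] 1.0049357739279623 0.0
```

View pics/c3.png

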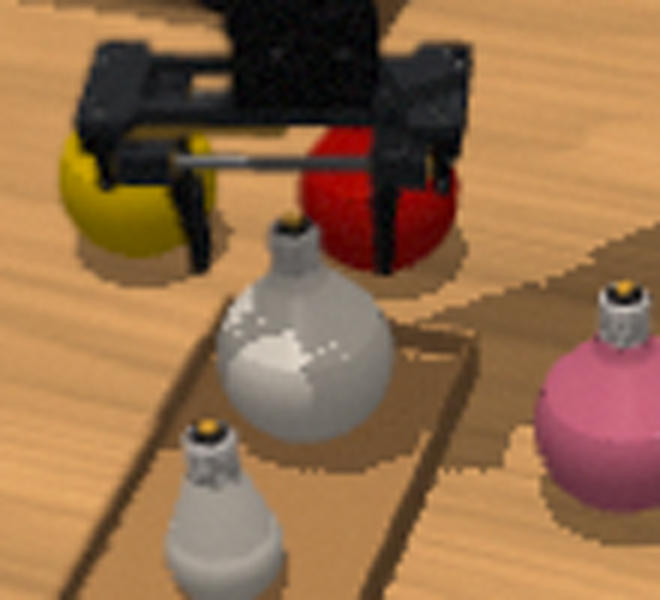

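The fingers straddle the cap evenly: inner faces at 208 and 375, cap at 293. The tips are at the lower edge of the cap, so I'm closing.

>>> {"api": "apply_moves", "payload": {"plan": "0 0 0 0 0 0;0 0 0 0 0 0;0 0 0 0 0 0;0 0 0 0 0 0;0 0 0 0 0 0;0 0 0 0 0 0;0 0 0 0 0 0;0 0 0 0 0 0;0 0 0 0 0 0;0 0 0 0 0 0", "gripper": -1}}

```text
time_s: 3.25
position: [0.4428, -0.2571, 0.12]
tcp_rot: [[0.955, 0.298, -0.0], [0.298, -0.955, 0.0], [-0.0, -0.0, -1.0]]
force: [-0.3, -0.9, 0.1]
opening: 0.324
grasp_force: 0.0
```

>>> {"api": "apply_moves", "payload": {"plan": "0 0 0 0 0 0;0 0 0 0 0 0;0 0 0 0 0 0;0 0 0 0 0 0;0 0 0 0 0 0"}}

```text
time_s: 3.67
position: [0.4428, -0.257, 0.12]
tcp_rot: [[0.955, 0.298, -0.0], [0.298, -0.955, 0.0], [-0.0, -0.0, -1.0]]
force: [0.5, 0.7, -0.5]
opening: 0.301
grasp_force: 30.0
```

>>> {"api": "apply_moves", "payload": {"plan": "0 0 -0.05 0 0 0;0 0 -0.1 0 0 0;0 0 -0.2 0 0 0;0 0 -0.35 0 0 0;0 0 -0.5 0 0 0;0 0 -0.6 0 0 0;0 0 -0.6 0 0 0;0 0 -0.5 0 0 0;0 0 -0.4 0 0 0;0 0 -0.2 0 0 0"}}

```text
time_s: 4.5
position: [0.4438, -0.2579, 0.299]
tcp_rot: [[0.954, 0.298, 0.005], [0.298, -0.954, -0.004], [0.003, 0.006, -1.0]]
force: [1.0, -0.0, -0.5]
opening: 0.296
grasp_force: 30.0
```

```bash
python3 go.py .579 .274 .295
python3 - <<'E'
from h import *
s=cv2.resize(capture("scene")[60:260,160:310],None,fx=3,fy=3,interpolation=cv2.INTER_CUBIC)
cv2.imwrite("pics/c4.png",s[:,:,::-1])
E
```

```text
4.5 [ 0.4438 -0.2579  0.299 ] units [ 5.754 -9.348  0.046] q [-43.  16.  92.   0.  71.  30.] R [[0.954, 0.298, 0.005], [0.298, -0.954, -0.004], [0.003, 0.006, -1.0]] F [ 1.  -0.  -0.5] 0.29586215000664917 29.996191919781268
```

View pics/c4.png

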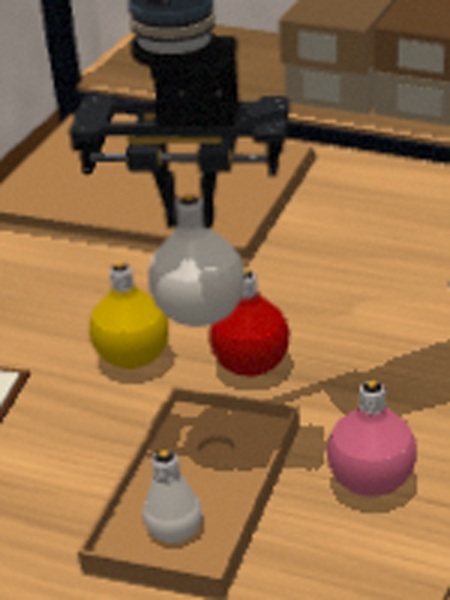

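The globe hangs upright in the grip at crop (195,275), and the tray seat is free. I'm carrying it over to the carton.

>>> {"api": "apply_moves", "payload": {"plan": "0.05 -0.08 0 0 0 0;0.1 -0.17 0 0 0 0;0.17 -0.28 0 0 0 0;0.24 -0.39 0 0 0 0;0.3 -0.49 0 0 0 0;0.3 -0.49 0 0 0 0;0.3 -0.49 0 0 0 0;0.3 -0.49 0 0 0 0;0.3 -0.49 0 0 0 0;0.3 -0.49 0 0 0 0"}}

```text
time_s: 5.38
position: [0.4965, -0.0351, 0.293]
tcp_rot: [[0.954, 0.298, -0.005], [0.298, -0.954, 0.002], [-0.004, -0.003, -1.0]]
force: [0.4, -0.8, -1.1]
opening: 0.296
grasp_force: 30.0
```

>>> {"api": "apply_moves", "payload": {"plan": "0.3 -0.49 0 0 0 0;0.3 -0.49 0 0 0 0;0.3 -0.49 0 0 0 0;0.3 -0.49 0 0 0 0;0.3 -0.49 0 0 0 0;0.3 -0.49 0 0 0 0;0.3 -0.49 0 0 0 0;0.3 -0.49 0 0 0 0;0.25 -0.41 0 0 0 0;0.2 -0.32 0 0 0 0"}}

```text
time_s: 6.22
position: [0.5629, 0.2295, 0.2923]
tcp_rot: [[0.954, 0.3, -0.005], [0.3, -0.954, -0.0], [-0.005, -0.002, -1.0]]
force: [0.2, -0.7, -1.2]
opening: 0.298
grasp_force: 30.0
```

>>> {"api": "apply_moves", "payload": {"plan": "0.2 -0.32 0 0 0 0;0.15 -0.24 0 0 0 0;0.1 -0.16 0 0 0 0;0.05 -0.08 0 0 0 0;0 0 0 0 0 0;0 0 0 0 0 0;0 0 0 0 0 0"}}

```text
time_s: 6.8
position: [0.5763, 0.2714, 0.2949]
tcp_rot: [[0.955, 0.297, -0.001], [0.297, -0.955, -0.001], [-0.001, 0.0, -1.0]]
force: [-1.0, -0.3, -1.6]
opening: 0.297
grasp_force: 30.0
```

```bash
python3 go.py .579 .274 .29
python3 - <<'E'
from h import *
o=np.zeros((540,800,3),np.uint8)
o[:540,:390]=cv2.resize(capture("top")[130:310,70:200],None,fx=3,fy=3)
o[:540,400:]=cv2.resize(capture("scene")[100:303,300:450],(400,540))
cv2.imwrite("pics/c5.png",o[:,:,::-1])
E
```

```text
6.8 [0.5763 0.2714 0.2949] units [ 0.067 -0.033  0.099] q [15. 27. 75. -0. 78. 88.] R [[0.955, 0.297, -0.001], [0.297, -0.955, -0.001], [-0.001, 0.0, -1.0]] F [-1.  -0.3 -1.6] 0.29675894964804594 29.996369085274637
```

View pics/c5.png

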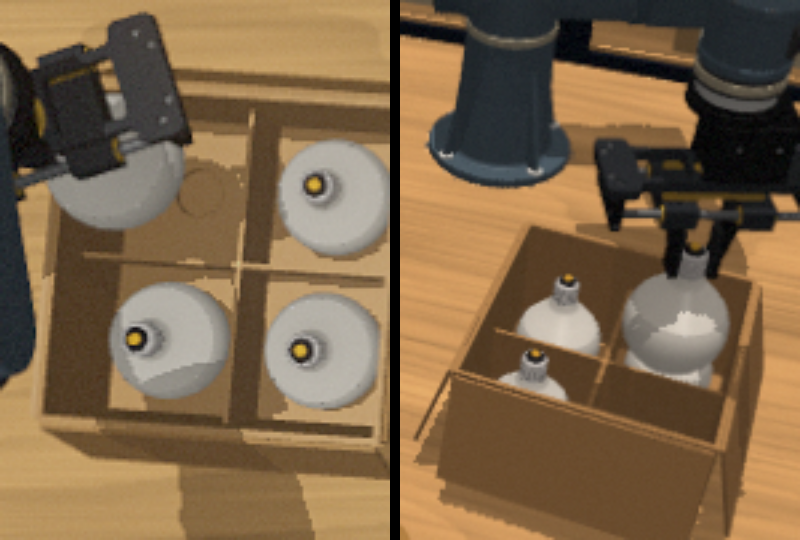

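The globe hangs over the empty compartment. In the top view it sits up and left of the hole at crop (202,192) because of parallax. I'll check the ball position by number.

```bash
python3 - <<'E'
from h import *
print(onz("top",131,186.7,.2325)+[0,.0475,0], onz("top",109.3,206.3,.2325)+[.0475,0,0])
print(proj("top",[[.579,.274,.014]]), (202/3+70,192/3+130))
t=cv2.imread("pics/c5.png")[60:320,405-5:]; 
s=cv2.imread("pics/c5.png")
# scene: stud + ball silhouette (crop 623..729 x, 265..~375 y)
u=lambda x,y:((x-400)*150/400+300,y*203/540+100)
print(onz("scene",*u(676,322),.2325), onz("scene",*u(697,247),.3235))
E
```

```text
[0.56867918 0.26990969 0.2325    ] [0.5759853  0.26759367 0.2325    ]
[[136.03104027 193.84286943]] (137.33333333333331, 194.0)
[0.57577965 0.2723258  0.2325    ] [0.57890228 0.27296955 0.3235    ]
```

>>> {"api": "apply_moves", "payload": {"plan": "0.03 -0.02 0.05 0 0 0;0.03 -0.01 0.15 0 0 0;0 0 0.25 0 0 0;0 0 0.3 0 0 0;0 0 0.3 0 0 0;0 0 0.3 0 0 0;0 0 0.3 0 0 0;0 0 0.25 0 0 0;0 0 0.15 0 0 0;0 0 0.05 0 0 0"}}

```text
time_s: 7.73
position: [0.578, 0.2742, 0.188]
tcp_rot: [[0.955, 0.298, -0.003], [0.298, -0.955, -0.001], [-0.004, -0.0, -1.0]]
force: [-0.7, -0.7, -0.7]
opening: 0.295
grasp_force: 30.0
```

```bash
python3 go.py .579 .274 .12
```

```text
7.7333 [0.578  0.2742 0.188 ] units [0.023 0.01  1.36 ] q [15. 34. 82. -0. 65. 88.] R [[0.955, 0.298, -0.003], [0.298, -0.955, -0.001], [-0.004, -0.0, -1.0]] F [-0.7 -0.7 -0.7] 0.29474879322427616 29.99638271983713
```

>>> {"api": "apply_moves", "payload": {"plan": "0.02 0 0.1 0 0 0;0 0 0.18 0 0 0;0 0 0.2 0 0 0;0 0 0.2 0 0 0;0 0 0.18 0 0 0;0 0 0.12 0 0 0;0 0 0.06 0 0 0;0 0 0.04 0 0 0;0 0 0 0 0 0;0 0 0 0 0 0"}}

```text
time_s: 8.57
position: [0.5802, 0.275, 0.1363]
tcp_rot: [[0.954, 0.298, 0.001], [0.298, -0.954, 0.0], [0.001, 0.0, -1.0]]
force: [0.5, 0.7, -1.5]
opening: 0.296
grasp_force: 30.0
```

```bash
python3 go.py .579 .274 .12
```

```text
8.5667 [0.5802 0.275  0.1363] units [-0.03   0.013  0.326] q [15. 37. 84. -0. 59. 88.] R [[0.954, 0.298, 0.001], [0.298, -0.954, 0.0], [0.001, 0.0, -1.0]] F [ 0.5  0.7 -1.5] 0.2964656106882024 29.996285350061953
```

>>> {"api": "apply_moves", "payload": {"plan": "-0.02 0.01 0.06 0 0 0;0 0 0.06 0 0 0;0 0 0.05 0 0 0;0 0 0.04 0 0 0;0 0 0.02 0 0 0;0 0 0 0 0 0;0 0 0 0 0 0"}}

```text
time_s: 9.15
position: [0.5791, 0.2742, 0.1245]
tcp_rot: [[0.955, 0.298, -0.0], [0.298, -0.955, -0.0], [-0.0, 0.0, -1.0]]
force: [-0.2, -1.0, -2.3]
opening: 0.301
grasp_force: 30.0
```

```bash
python3 go.py .579 .274 .12
```

```text
9.15 [0.5791 0.2742 0.1245] units [-0.004  0.003  0.089] q [15. 38. 85. -0. 57. 88.] R [[0.955, 0.298, -0.0], [0.298, -0.955, -0.0], [-0.0, 0.0, -1.0]] F [-0.2 -1.  -2.3] 0.30111728906442375 29.996354416944087
```

>>> {"api": "apply_moves", "payload": {"plan": "0 0 0.02 0 0 0;0 0 0.02 0 0 0;0 0 0.01 0 0 0;0 0 0 0 0 0;0 0 0 0 0 0"}}

```text
time_s: 9.57
position: [0.5791, 0.2742, 0.1221]
tcp_rot: [[0.954, 0.298, 0.0], [0.298, -0.954, 0.0], [0.0, -0.0, -1.0]]
force: [-1.5, 0.4, 0.1]
opening: 0.299
grasp_force: 30.0
```

>>> {"api": "apply_moves", "payload": {"plan": "0 0 0.01 0 0 0;0 0 0.01 0 0 0;0 0 0 0 0 0;0 0 0 0 0 0"}}

```text
time_s: 9.9
position: [0.5791, 0.2742, 0.121]
tcp_rot: [[0.955, 0.298, -0.0], [0.298, -0.955, -0.0], [-0.0, 0.0, -1.0]]
force: [-0.2, 0.4, -1.8]
opening: 0.298
grasp_force: 30.0
```

>>> {"api": "apply_moves", "payload": {"plan": "0 0 0.01 0 0 0;0 0 0.01 0 0 0;0 0 0 0 0 0;0 0 0 0 0 0"}}

```text
time_s: 10.23
position: [0.5792, 0.2742, 0.1202]
tcp_rot: [[0.955, 0.298, 0.0], [0.298, -0.955, 0.0], [0.0, 0.0, -1.0]]
force: [-0.4, -0.4, -1.6]
opening: 0.296
grasp_force: 30.0
```

```bash
python3 go.py .579 .274 .12
```

```text
10.2333 [0.5792 0.2742 0.1202] units [-0.004  0.002  0.003] q [15. 38. 85.  0. 57. 88.] R [[0.955, 0.298, 0.0], [0.298, -0.955, 0.0], [0.0, 0.0, -1.0]] F [-0.4 -0.4 -1.6] 0.2959542250944752 29.996314868330956
```

>>> {"api": "apply_moves", "payload": {"plan": "0 0 0.01 0 0 0;0 0 0 0 0 0;0 0 0 0 0 0"}}

```text
time_s: 10.48
position: [0.5794, 0.2742, 0.12]
tcp_rot: [[0.955, 0.298, 0.001], [0.298, -0.955, 0.0], [0.001, 0.0, -1.0]]
force: [-1.6, -0.6, 2.3]
opening: 0.294
grasp_force: 30.0
```

>>> {"api": "apply_moves", "payload": {"plan": "0 0 0.01 0 0 0;0 0 0 0 0 0;0 0 0 0 0 0"}}

```text
time_s: 10.73
position: [0.5796, 0.2743, 0.1199]
tcp_rot: [[0.955, 0.298, 0.001], [0.298, -0.955, 0.0], [0.001, 0.0, -1.0]]
force: [-0.2, -0.3, 5.3]
opening: 0.295
grasp_force: 30.0
```

Contact came at the expected seated height of TCP 0.120. I'll ease off a little and release.

>>> {"api": "apply_moves", "payload": {"plan": "0 0 -0.008 0 0 0;0 0 0 0 0 0;0 0 0 0 0 0"}}

```text
time_s: 10.98
position: [0.5794, 0.2743, 0.1198]
tcp_rot: [[0.955, 0.298, 0.001], [0.298, -0.955, 0.0], [0.001, 0.0, -1.0]]
force: [-0.6, 0.0, 5.2]
opening: 0.295
grasp_force: 30.0
```

>>> {"api": "apply_moves", "payload": {"plan": "0 0 0 0 0 0;0 0 0 0 0 0;0 0 0 0 0 0;0 0 0 0 0 0;0 0 0 0 0 0;0 0 0 0 0 0;0 0 0 0 0 0;0 0 0 0 0 0", "gripper": 0.15}}

```text
time_s: 11.65
position: [0.579, 0.2742, 0.1192]
tcp_rot: [[0.954, 0.298, -0.0], [0.298, -0.954, -0.0], [-0.0, -0.0, -1.0]]
force: [-0.5, 0.1, 0.2]
opening: 0.572
grasp_force: 0.0
```

>>> {"api": "apply_moves", "payload": {"plan": "0 0 -0.05 0 0 0;0 0 -0.1 0 0 0;0 0 -0.2 0 0 0;0 0 -0.4 0 0 0;0 0 -0.5 0 0 0;0 0 -0.5 0 0 0;0 0 -0.5 0 0 0;0 0 -0.4 0 0 0;0 0 -0.3 0 0 0;0 0 0 0 0 0"}}

```text
time_s: 12.48
position: [0.5815, 0.275, 0.2725]
tcp_rot: [[0.954, 0.298, 0.01], [0.298, -0.954, 0.003], [0.01, 0.0, -1.0]]
force: [-0.3, 0.1, 0.0]
opening: 0.574
grasp_force: 0.0
```

>>> {"api": "apply_moves", "payload": {"plan": "-0.2 0.3 0 0 0 0;-0.3 0.5 0 0 0 0;-0.3 0.5 0 0 0 0;-0.3 0.5 0 0 0 0;-0.3 0.5 0 0 0 0;-0.3 0.5 0 0 0 0;-0.3 0.5 0 0 0 0;-0.3 0.5 0 0 0 0;-0.2 0.3 0 0 0 0;0 0 0 0 0 0"}}

```text
time_s: 13.32
position: [0.5196, 0.0383, 0.2665]
tcp_rot: [[0.956, 0.295, -0.002], [0.295, -0.956, -0.001], [-0.002, 0.001, -1.0]]
force: [0.2, 0.5, 0.6]
opening: 0.573
grasp_force: 0.0
```

```bash
python3 - <<'E'
from gold import *
for n in("scene","top"):
    t=capture(n)[:,:,::-1].copy(); cv2.imwrite(f"pics/{n}9.png",t)
    for c,a in studs(t,(3,60)): print(n,c,a,onz(n,*c,.1465).round(4))
o=np.zeros((540,800,3),np.uint8)
o[:540,:420]=cv2.resize(cv2.imread("pics/top9.png")[130:310,70:210],None,fx=3,fy=3)
o[:540,425:800]=cv2.resize(cv2.imread("pics/scene9.png")[160:304,330:430],(375,540))
cv2.imwrite("pics/c9.png",o)
E
```

```text
scene [199.33 147.67] 3 [ 0.3228 -0.4184  0.1465]
scene [241.   149.75] 4 [ 0.2908 -0.2783  0.1465]
scene [295.  155.5] 4 [ 0.2666 -0.0959  0.1465]
scene [283.8 187.4] 5 [ 0.4395 -0.0783  0.1465]
scene [362.83 203.83] 6 [0.4398 0.1596 0.1465]
scene [214.  210.5] 6 [ 0.6    -0.2315  0.1465]
scene [406.  215.5] 6 [0.4511 0.2836 0.1465]
scene [350.43 232.29] 7 [0.5655 0.1483 0.1465]
scene [397. 246.] 7 [0.5775 0.2727 0.1465]
top [249.75 119.  ] 4 [ 0.7314 -0.0233  0.1465]
top [217.   128.33] 3 [0.7109 0.0518 0.1465]
top [119.5 187.5] 16 [0.5787 0.274  0.1465]
top [347.   187.79] 19 [ 0.569  -0.2418  0.1465]
top [114.19 242.5 ] 16 [0.4545 0.2853 0.1465]
top [169.6 246.4] 15 [0.4437 0.1604 0.1465]
top [277. 250.] 21 [ 0.4313 -0.0802  0.1465]
top [428.95 298.9 ] 20 [ 0.3146 -0.4201  0.1465]
top [367.44 314.75] 16 [ 0.2829 -0.2797  0.1465]
top [  1.29 396.36] 14 [0.1154 0.5408 0.1465]
```

View pics/c9.png

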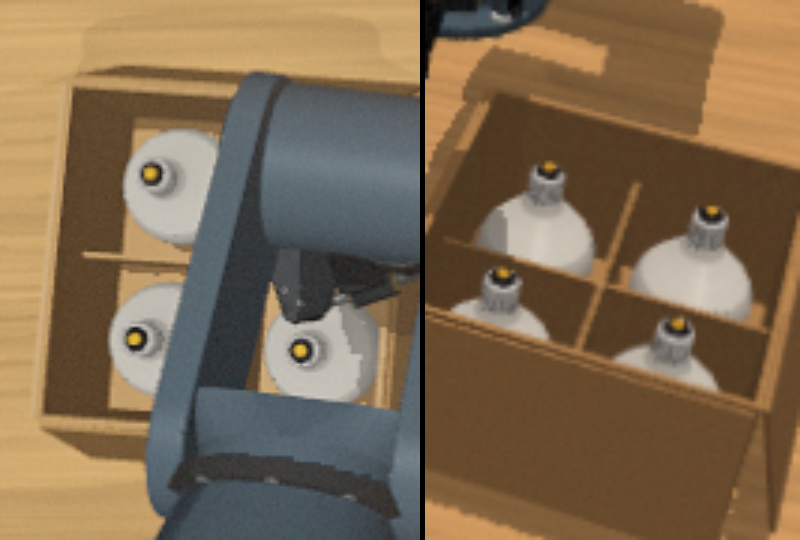

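The new globe stands upright in its seat, with its stud at top (119.5,187.5), which is (0.579, 0.274). It is level with the three packed lamps, and nothing else has moved. The robot touches nothing.

```bash
python3 -c "
from rig import bot
print(bot.hand_in())"
```

```text
the job is handed in; nothing more can be done
None
```

The globe lamp is packed: it sits upright, cap up, in the seat of the carton's empty compartment, nothing else was disturbed, and the job is handed in at about 13 s.

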